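# Pull the filter of the workshop dust extractor

### The job

Somebody left a sanding block on the filter flap of the dust extractor: lay it in the empty pocket of the wooden sanding-block tray, flat on its sole with its toe pointing the same way as the other two, and let go of it. Then swing the extractor's flap fully open, back past upright, draw the filter cassette up out of the chamber by its rib, keeping it level, and finish holding it still and level over the middle of the open dust tub, clear above the rim, with the flap left open. The program ends while the gripper still holds the cassette; do not disturb the other things on the bench.

Things in the scene. Friction and masses are not known exactly. Their poses are not given: they have to be found in the camera images.
- extractor: Dust extractor, grey box 320 (x) x 280 (y), fixed. Origin: centre of its underside; x from its front (robot side) to its back. Under the flap is the filter chamber: pit 92 (x) x 152 (y) centred at x = -98, floor at z = 73, rim at z = 160. Behind the flap a motor hood (x -10 to 155) rises to z = 184, with a carry handle at x = 100 up to z = 221.
- flap (a joint): Flap angle in rad: 0 shut, 1.9 fully open (stop; leans back beyond upright). It turns about the extractor's y axis through flap_hinge: the front edge goes up and back. Stiff hinge: stays at any angle where it is left; about 3 N at the handle moves it. The flap is a plate 128 x 240 x 10 over the chamber, its top 170 above the bench when shut.
- flap_handle (a point): Middle of the flap's handle: round bar, diameter 10, along the extractor's y, free over 98 between two arms, 38 clear in front of the flap's edge and the machine's front wall; 165 above the bench when shut. Moves with the flap, 173 from the hinge axis. Pinched from above, pads in front and behind, it turns in a light grip, so the tool can point down all through the swing.
- flap_hinge (a point): Point on the flap's hinge axis, in the middle plane of the extractor, 165 above the bench. Axes as the extractor's; the hinge axis is its y.
- cassette: Flat pleated filter cassette, hidden under the flap: black frame with paper pleats 86 (x) x 146 (y) x 50; on top along x a pull rib 60 long, 12 thick (y), from 50 to 84 above the underside. About 250 g, balanced under the rib. Loose on the chamber floor with 3 clearance all round, axes along the extractor's. Origin: centre of its underside, z up.
- cassette_rib (a point): Grip point on the cassette's rib, 72 above its underside, 22 above the frame: pinch the rib here across y. Axes as the cassette's.
- block: The sanding block that lies on the shut flap at the start. Cork sole 104 x 56 x 12 (x, y, z); on it a wooden grip 70 long (x), 28 wide (y), from 12 to 38 above the underside, set back to x = -50 to +20: the bare thin end of the sole at +x is the toe. About 120 g. Origin: centre of the sole's underside, z up.
- block_toe (a point): Middle of the toe's end edge, on the underside of that block (52 ahead of its origin). Axes as the block's.
- block_grip (a point): Grip point on that block: middle of its wooden grip, at x = -15, y = 0, 34 above the underside; pinch across y. Axes as the block's.
- tray: Wooden tray 230 (x) x 128 (y) x 18, fixed, left or right of the extractor. Three pockets in a row along x, each 66 (x) x 112 (y) inside, floor 5 above the bench, walls 8 thick up to 18. Origin: centre of its underside. The pocket at its -x end (nearest the robot) is empty, the other two hold a block each, toe towards the tray's +y.
- tray_free (a point): Centre of the empty pocket's floor, axes as the tray's. The block's origin belongs here, with the block's x axis along the tray's +y.
- tray_free_toe (a point): Point on the empty pocket's floor where the middle of the block's toe edge belongs (52 from the pocket centre towards the tray's +y).
- tub: Open black dust tub 210 (x) x 180 (y) x 95, walls 5, fixed, on the other side of the extractor from the tray. Origin: centre of its underside.
- tub_mouth (a point): Centre of the tub's mouth, at rim height (95 above the bench).
- block_b: Bystander: second sanding block, the same make, lying in the tray's middle pocket, toe towards the tray's +y.
- block_c: Bystander: third sanding block, the same make, in the tray's far pocket, toe towards the tray's +y.
- screwdriver: Bystander: screwdriver with a yellow handle lying on the bench in front of the extractor, about 200 long.
- tape: Bystander: yellow tape measure standing on the bench, 66 x 36 x 60.
- wrench: Bystander: steel wrench lying at the left edge of the bench.
- brush: Bystander: paint brush lying at the right edge of the bench.
- glue: Bystander: white glue bottle with an orange cap, 60 across and 190 tall, behind on the left.
- jar: Bystander: glass jar with a steel lid, 70 across and 90 tall, behind on the right.
Mind the look-alikes: they are no part of the job. What is shaped like the block but purple is not meant.

How it is judged (in metres and radians):
On the way, in this order (a step that is already met when the one before it is completed fails the run):
1. the sanding block lies let go of in the empty pocket, flat on its sole, toe the same way as the others (distance between block and tray_free below 0.012 m and distance between block_toe and tray_free_toe below 0.015 m and z of each of block, block_toe in the frame of tray_free below 0.004 m and angle between block's own z axis and vertical below 0.1 rad and contact force between the fingers and block below 0.1 N), for 0.2 s.
2. the flap is swung right up, beyond upright (value of joint flap above 1.57 rad), for 0.2 s.
3. the cassette is drawn up clear of the chamber with the flap open (z of cassette in the frame of extractor above 0.162 m and value of joint flap above 1.45 rad and contact force between the fingers and cassette above 0.5 N), for 0.1 s.
At the end, for the whole second after the job is handed in: Block free in the empty pocket: origin within 12 mm, toe within 15 mm, flat on the floor (4 mm). Flap beyond 1.45 rad. Cassette held by the fingers, still, tilt under 0.2 rad, within 40 mm of the tub's centre from above, underside above 100 mm (rim 95), touching neither tub nor extractor (all of step 1 and value of joint flap above 1.45 rad and horizontal distance between cassette and tub_mouth below 0.04 m and height (world z) of cassette above 0.1 m and angle between cassette's own z axis and vertical below 0.2 rad and linear speed of cassette below 0.03 m/s and contact force between the fingers and cassette above 0.5 N and contact force between cassette and tub below 0.1 N and contact force between cassette and extractor below 0.1 N); the arm keeps its last pose, push and grip.
It fails at once if the cassette is tipped more than 0.4 rad from level (angle between cassette's own z axis and vertical above 0.4 rad).
It fails at once if a bystander is shifted more than 30 mm (distance of any of block_b, block_c, screwdriver, tape, wrench, brush, glue, jar from where it was at the start of the episode above 0.03 m).
It also fails if it takes over 69 s, if anything falls off the work surface, if the arm or the gripper's body presses on something with over 40 N, if the wrist force passes 120 N, or if a joint passes its speed limit or range.

### The arm

A 6-joint arm with a two-finger parallel gripper is mounted at the origin on the work surface. World frame = base frame: x ahead of the robot, y to its left, z up, the work surface at z = 0. Lengths are in mm, angles in rad, forces in N, time in s.
With the tool pointing down it reaches from about 350 to 775 mm from the base axis. Payload 7.3 kg.
Tool frame: the origin (TCP) lies at the very end of the fingers, on their centre line; the grasp point (between the pads) lies 19 mm behind it; x points along the fingers, z is the direction in which the jaws open and shut, and the axes are right-handed (so a half turn about x gives the same grasp; the last joint's range is limited). The gripper opens to 92 mm and grips with 3 to 60 N. Pads are 19 mm wide; open, the fingers measure 130 mm over their backs; the gripper's body (75 mm by 190 mm) begins 47 mm behind the grasp point.
Start: joints at [-1.486, 0.342, 1.524, -0, 1.275, -0.146], TCP at [120.119, -511.093, 226.741] pointing down, gripper open.
Joint ranges: [-2.53, 2.53], [-0.77, 2.02], [0.04, 2.7], [-1, 4.14], [0.28, 2.66], [-3.11, 3.11]. Speed limits (rad/s): [2.57, 2.57, 3.14, 3.14, 3.14, 3.14].

### API

Orientations are given as [roll, pitch, yaw] about the fixed x, y, z axes, in that order (R = Rz(yaw) Ry(pitch) Rx(roll)).
In Python, from plant import * gives the robot as it stands.
- The arm moves only by the tool carry_out, never from a script. Its argument "rows" is a list of rows, each a list of 4 numbers: the shift along the world's x, y, z in mm, then the turn about the world's z in degrees. In form: [[x, y, z, twist], ...]. A call has 1 to 20 rows; each row is the pose to reach, as a shift and turn from the pose measured when the call began; what a row does not reach only later rows make up. A row lasts 1/12 s, in which the tool goes at most 41.7 mm and 7.16 degrees, less where a joint would pass 70% of its speed; a pose out of reach is approached as far as the arm can. A call with a gripper value outside its range is refused whole. "hand" is the finger opening in mm, from 0 to 91.8, set as the call begins (left out, the last holds). The fingers move at their own pace and stop on an object; the grip force is fixed at half the most. Time passes only in rows, so rows that repeat a pose let the fingers close. It gives the time, the measured TCP pose, the force and the opening at its end, in the units of the state.
- get_obs(): the state, without advancing time (a new reading comes with each control period).
- capture(name): name is "scene" or "top" or "wrist"; returns the picture (384x512x3 uint8, red, green, blue); there is no depth.
- camera_info(name): a dict with "camera_matrix" (3x3 intrinsics, pixels), "dist" ([k1, k2, p1, p2, k3] as OpenCV has them; the pictures are not rectified), "pose" (4x4, takes a point from camera to world coordinates); the wrist camera has in their place "mount" (4x4, takes a point from camera to tool coordinates, whose origin is the TCP and whose axes are the tool frame's). Camera axes: x right, y down, z forward; pixel columns grow to the right and rows downward; lengths in mm; the calibration is good to about 2 mm. A picture is of the moment at which its call begins: read the wrist's pose just before it. camera_info takes no time and is no camera call.
- close_job(): hands the job in, once; it reports no verdict.
The state is a dict: "time": time; "joint_positions": joint angles; "dq": joint speeds; "tau": joint torques, N m; "tool_pos": TCP position; "tcp_rot": TCP orientation; "contact_force": force on the tool from outside, world axes, zero at the start; "moment": the same for the moment, N m; "grip_width": finger opening in mm.
Only numpy, scipy, OpenCV 4.12 (cv2) and the standard library are available. Lean on these libraries where they do the work, as an engineer would, in place of code of your own. Each camera call takes 0.05 s, during which the arm holds its last target. There are 200 camera calls.

## Working session

There is one attempt and no reset: what is moved stays moved. The work goes in short steps, Python scripts to look and compute and a tool call to move; the robot and the scene stay as the last step left them, time stands still between calls to the robot, and variables do not carry over. Pictures are saved under pics/ and viewed, about 8 in all and at most 12, crops included, and the job is handed in when it is done.

Besides the shell and the picture viewer there is one more tool, called after "Call:" as a command line: name --pt "numbers of a row" for each row, then --argument value for the rest. carry_out: Moves the arm, as the interface text tells. Its arguments: {"type":"object","properties":{"rows":{"type":"array"},"hand":{"type":"number"}},"required":["rows"]}

```bash
ls; mkdir -p pics
cat > h.py <<'E'
from plant import *
import numpy as np, cv2
from scipy.spatial.transform import Rotation as R
def pose(name,obs=None):
    ci=camera_info(name)
    if name!="wrist": return ci,np.array(ci["pose"])
    o=obs or get_obs(); T=np.eye(4); T[:3,:3]=R.from_euler("xyz",o["tcp_rot"]).as_matrix(); T[:3,3]=o["tool_pos"]
    return ci,T@np.array(ci["mount"])
def ray(name,px,z,obs=None):
    ci,T=pose(name,obs)
    p=cv2.undistortPoints(np.array(px,float).reshape(-1,1,2),np.array(ci["camera_matrix"]),np.array(ci["dist"])).reshape(-1,2)
    d=np.c_[p,np.ones(len(p))]@T[:3,:3].T; c=T[:3,3]
    return c+d*((z-c[2])/d[:,2])[:,None]
def proj(name,P,obs=None):
    ci,T=pose(name,obs); Ti=np.linalg.inv(T)
    return cv2.projectPoints(np.array(P,float).reshape(-1,1,3),cv2.Rodrigues(Ti[:3,:3])[0],Ti[:3,3],np.array(ci["camera_matrix"]),np.array(ci["dist"]))[0].reshape(-1,2)
E
python3 - <<'E'
from h import *
for n in ("scene","top"):
    im=capture(n); cv2.imwrite(f"pics/{n}0.png",cv2.resize(im[:,:,::-1],(800,600),interpolation=cv2.INTER_CUBIC)); np.save(f"{n}0.npy",im)
    ci=camera_info(n); print(n,np.round(ci["camera_matrix"],1),np.round(ci["pose"],2))
print(get_obs()); print(camera_info("wrist"))
E
```

```text
pics
scene [[351.3   0.  254.4]
 [  0.  351.3 195.4]
 [  0.    0.    1. ]] [[-4.40000e-01  7.60000e-01 -4.80000e-01  1.09378e+03]
 [ 9.00000e-01  3.70000e-01 -2.40000e-01  3.19560e+02]
 [-0.00000e+00 -5.40000e-01 -8.40000e-01  1.18989e+03]
 [ 0.00000e+00  0.00000e+00  0.00000e+00  1.00000e+00]]
top [[450.5   0.  252.3]
 [  0.  450.5 189.2]
 [  0.    0.    1. ]] [[ 2.0000e-02 -9.9000e-01  1.5000e-01  2.5334e+02]
 [-1.0000e+00 -2.0000e-02 -2.0000e-02  1.3320e+01]
 [ 2.0000e-02 -1.5000e-01 -9.9000e-01  1.7721e+03]
 [ 0.0000e+00  0.0000e+00  0.0000e+00  1.0000e+00]]
{'time': 0.1, 'joint_positions': array([-1.48602508e+00,  3.42670787e-01,  1.52488784e+00, -8.28257234e-06,
        1.27542696e+00, -1.45991267e-01]), 'dq': array([ 0.00086264, -0.00120454, -0.00179419,  0.0005699 , -0.00101026,
       -0.00082009]), 'tau': array([ 1.41577493e-03, -4.32004380e+01, -2.44694084e+01,  7.19099189e-02,
        5.25669276e-02, -5.29134206e-05]), 'tool_pos': array([ 120.07108787, -510.71886605,  226.11700757]), 'tcp_rot': array([3.00128753, 1.56940337, 1.66125614]), 'contact_force': array([-0.85755109, -0.9828909 ,  0.0030472 ]), 'moment': array([-0.02406951,  0.00918819, -0.00144586]), 'grip_width': 91.81898754917256}
{'camera_matrix': array([[340.29133863,   0.        , 261.21706698],
       [  0.        , 340.29133863, 190.03400283],
       [  0.        ,   0.        ,   1.        ]]), 'dist': array([0.00734097, 0.        , 0.        , 0.        , 0.        ]), 'mount': array([[-5.95883761e-04, -3.01263604e-01,  9.53540710e-01,
        -1.57830100e+02],
       [-4.15869619e-04, -9.53540722e-01, -3.01263868e-01,
         8.31042308e+01],
       [ 9.99999736e-01, -5.76066858e-04,  4.42913051e-04,
         3.62943792e-01],
       [ 0.00000000e+00,  0.00000000e+00,  0.00000000e+00,
         1.00000000e+00]])}
```

View pics/top0.png

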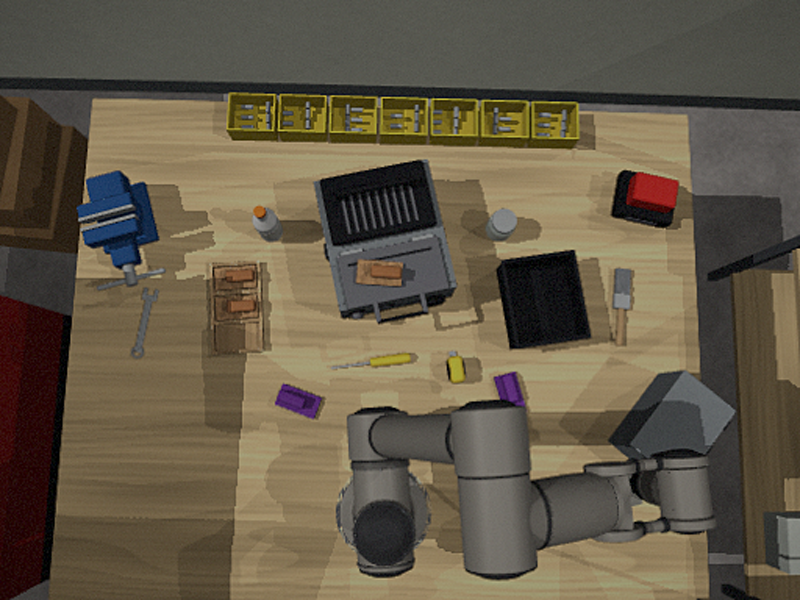

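View pics/scene0.png

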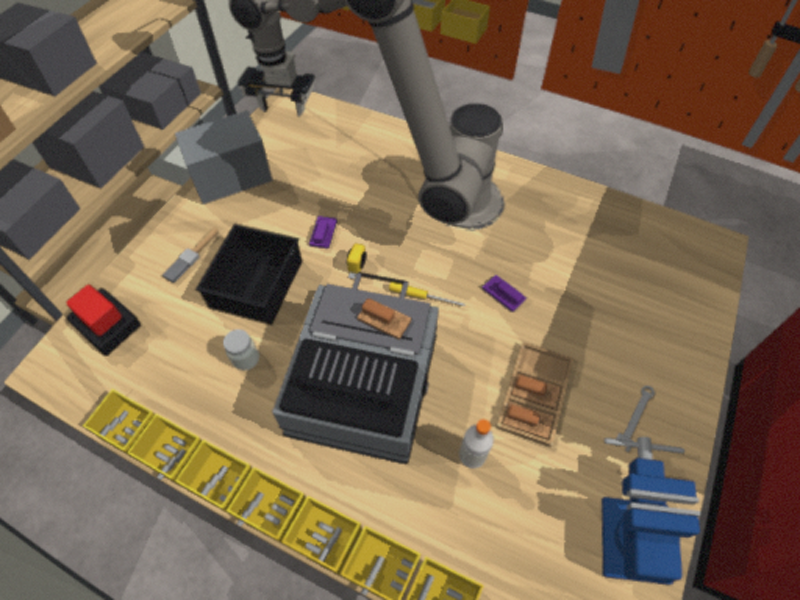

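The top view shows the block on the flap at about (380,272), toe left (+y). The tray is at (237,307) with its empty pocket nearest the robot. The tub is at (543,300) and the flap handle at (401,312). The purple decoys are at (298,400) and (508,388).

Run:
```python
from h import *
s=0.64
def t(n,px,z): 
    r=ray(n,np.array(px)*s,z); print(n,z,np.round(r,0)[:,:2].tolist())
t("top",[(212,263),(265,263),(263,352),(211,352)],18)
t("top",[(497,262),(576,251),(590,336),(511,348)],95)
t("top",[(376,317),(426,309)],165)
t("top",[(333,249),(443,235),(455,293),(343,311)],170)
t("top",[(357,281),(360,261),(405,264),(402,286)],182)
t("scene",[(249,227),(301,236),(264,321),(202,290)],95)
t("scene",[(358,318),(369,301),(411,319),(401,337)],182)
t("scene",[(355,275),(405,282)],165)
im=np.load("top0.npy"); c=im[90:250,120:400]; cv2.imwrite("pics/crop.png",cv2.resize(c[:,:,::-1],(800,457),interpolation=cv2.INTER_CUBIC))
```

```text
top 18 [[600.0, 447.0], [603.0, 313.0], [378.0, 307.0], [375.0, 436.0]]
top 95 [[604.0, -263.0], [637.0, -458.0], [428.0, -488.0], [395.0, -297.0]]
top 165 [[454.0, 28.0], [475.0, -87.0]]
top 170 [[610.0, 131.0], [650.0, -124.0], [513.0, -153.0], [465.0, 103.0]]
top 182 [[534.0, 73.0], [581.0, 67.0], [576.0, -36.0], [524.0, -30.0]]
scene 95 [[422.0, -445.0], [389.0, -305.0], [645.0, -249.0], [639.0, -435.0]]
scene 182 [[586.0, -25.0], [537.0, -24.0], [538.0, 78.0], [587.0, 78.0]]
scene 165 [[479.0, -92.0], [446.0, 20.0]]
```

View pics/crop.png

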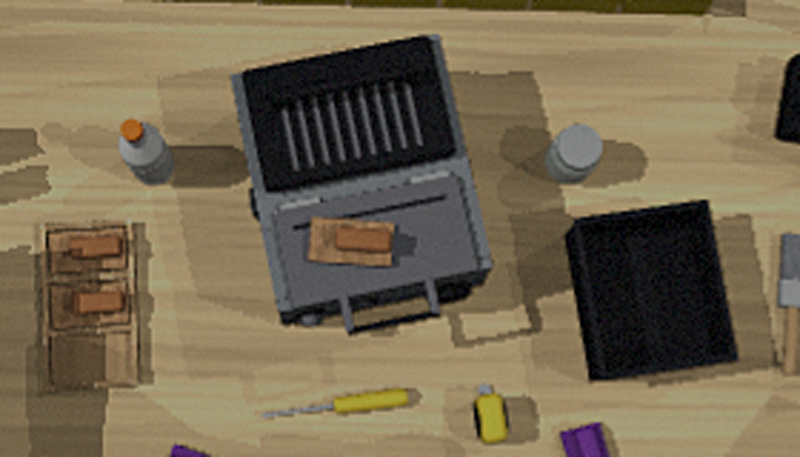

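Run:
```python
from h import *
o=get_obs(); M=R.from_euler("xyz",o["tcp_rot"]).as_matrix(); print(M.round(3)); print(pose("wrist",o)[1].round(2))
print(ray("top",np.array([[265,215],[455,382],[501,215]])*.64,100))
```

```text
[[-0.     0.973  0.229]
 [ 0.001  0.229 -0.973]
 [-1.     0.    -0.001]]
[[ 2.3000e-01 -9.3000e-01 -2.9000e-01  2.0108e+02]
 [-9.7000e-01 -2.2000e-01 -7.0000e-02 -4.9228e+02]
 [-0.0000e+00  3.0000e-01 -9.5000e-01  3.8396e+02]
 [ 0.0000e+00  0.0000e+00  0.0000e+00  1.0000e+00]]
[[ 706.43008687  305.23201153  100.        ]
 [ 311.22591316 -162.31943155  100.        ]
 [ 721.24097636 -272.80904704  100.        ]]
```

Call:
carry_out --pt "0 0 100 0" --pt "0 0 100 0" --pt "0 0 100 0" --pt "400 490 100 75" --pt "400 490 100 75" --pt "400 490 100 75" --pt "400 490 100 75" --pt "400 490 100 75" --pt "400 490 100 75" --pt "400 490 100 75" --pt "400 490 100 75" --pt "400 490 100 75" --pt "400 490 100 75" --pt "400 490 100 75" --pt "400 490 100 75" --pt "400 490 100 75" --pt "400 490 100 75" --pt "400 490 100 75" --pt "400 490 100 75" --pt "400 490 100 75" --hand 60

```text
time: 1.77
tool_pos: [520.9, -18.5, 325.0]
tcp_rot: [2.913, 1.568, 2.886]
contact_force: [-0.4, 0.3, -0.3]
grip_width: 59.9
```

Call:
carry_out --pt "0 0 0 0" --pt "0 0 0 0" --pt "0 0 0 0"

```text
time: 2.02
tool_pos: [520.2, -19.7, 325.1]
tcp_rot: [3.019, 1.567, 2.991]
contact_force: [0.3, -0.9, 0.1]
grip_width: 59.5
```

```bash
cat > w.py <<'E'
from h import *
import sys,pickle
k=sys.argv[1]
o=get_obs(); im=capture("wrist"); np.save(f"w{k}.npy",im); pickle.dump(o,open(f"w{k}.pkl","wb"))
print(o["tool_pos"].round(1),np.degrees(o["tcp_rot"]).round(1),o["time"],o["grip_width"])
cv2.imwrite(f"pics/w{k}.png",cv2.resize(im[:,:,::-1],(800,600),interpolation=cv2.INTER_CUBIC))
E
python3 w.py 1
```

```text
[520.2 -19.7 325.1] [173.   89.8 171.3] 2.0167 59.480949156257864
```

View pics/w1.png

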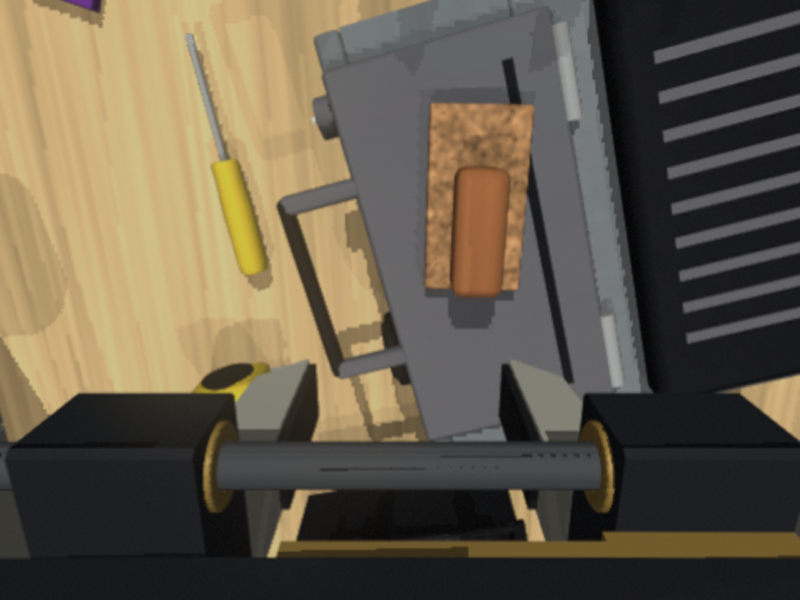

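The wrist view shows the block's sole corners at (432,103), (533,106), (519,290) and (425,288), toe up (+y). The handle bar runs from (287,207) to (341,370). The flap's front-left corner is at (325,73).

Run:
```python
from h import *
import pickle
o=pickle.load(open("w1.pkl","rb"))
def t(px,z): 
    r=ray("wrist",np.array(px)*.64,z,o)[:,:2]; print(z,r.round(1).tolist(),"mean",r.mean(0).round(1)); return r
c=t([(432,103),(533,106),(519,290),(425,288)],182)
a=(c[0]+c[1]-c[2]-c[3])/2; print(np.hypot(*a),np.degrees(np.arctan2(a[1],a[0])),np.hypot(*(c[0]-c[1])),np.hypot(*(c[2]-c[3])))
g=t([(457,170),(508,172),(503,294),(452,292)],206)
b=(g[0]+g[1]-g[2]-g[3])/2; print(np.hypot(*b),np.degrees(np.arctan2(b[1],b[0])))
h=t([(291,207),(344,370)],168); d=h[0]-h[1]; print(np.hypot(*d),np.degrees(np.arctan2(d[1],d[0]))-90)
f=t([(325,73),(432,440),(549,8)],170);d=f[0]-f[1]; print(np.hypot(*d),np.degrees(np.arctan2(d[1],d[0]))-90)
M=R.from_euler("xyz",o["tcp_rot"]).as_matrix(); print("jaw",np.degrees(np.arctan2(M[1,2],M[0,2])), M[:,0])
im=np.load("w1.npy").astype(int)
```

```text
182 [[536.4, 74.6], [590.1, 71.5], [586.2, -30.7], [530.7, -27.9]] mean [560.8  21.9]
102.47001516360783 87.30432890017026 53.77721080227649 55.54504307267765
206 [[547.6, 41.3], [573.5, 39.6], [572.6, -25.3], [544.8, -23.4]] mean [559.6   8. ]
64.82832142254249 88.36026415662565
168 [[453.0, 20.0], [477.3, -86.2]] mean [465.1 -33.1]
108.90956020062596 12.914580463552596
170 [[478.9, 92.1], [533.6, -138.6], [599.0, 120.1]] mean [537.2  24.6]
237.05871492122304 13.329990872574513
jaw -1.6413968171393964 [-3.44918869e-03  5.24944017e-04 -9.99993914e-01]
```

Call:
carry_out --pt "40 27 -60 -1" --pt "40 27 -60 -1" --pt "40 27 -60 -1" --pt "40 27 -100 -1" --pt "40 27 -125 -1" --pt "40 27 -138 -1" --pt "40 27 -138 -1" --pt "40 27 -138 -1" --pt "40 27 -138 -1"

```text
time: 2.82
tool_pos: [561.0, 6.5, 189.2]
tcp_rot: [2.11, 1.571, 2.063]
contact_force: [-0.4, 0.4, 0.2]
grip_width: 59.5
```

Call:
carry_out --pt "0 0 0 0" --pt "0 0 0 0" --pt "0 0 0 0" --pt "0 0 0 0" --pt "0 0 0 0" --pt "0 0 0 0" --pt "0 0 0 0" --pt "0 0 0 0" --hand 10

```text
time: 3.48
tool_pos: [560.8, 6.5, 189.4]
tcp_rot: [3.058, 1.57, 3.011]
contact_force: [-3.1, 0.1, 3.6]
grip_width: 27.6
```

Call:
carry_out --pt "0 0 30 0" --pt "0 0 60 0" --pt "0 0 90 0" --pt "0 0 120 0" --pt "-10 310 130 4" --pt "-10 310 130 4" --pt "-10 310 130 4" --pt "-10 310 130 4" --pt "-10 310 130 4" --pt "-10 310 130 4" --pt "-10 310 130 4" --pt "-10 310 130 4" --pt "-10 310 130 4" --pt "-10 310 130 4" --pt "-10 310 130 4" --pt "-10 310 130 4" --pt "-10 310 130 4"

```text
time: 4.9
tool_pos: [551.2, 315.1, 319.6]
tcp_rot: [-2.763, 1.571, -2.743]
contact_force: [-0.1, 0.5, -0.1]
grip_width: 27.6
```

```bash
python3 w.py 2
```

```text
[551.2 315.1 319.6] [-158.3   90.  -157.1] 4.9 27.641804310432626
```

View pics/w2.png

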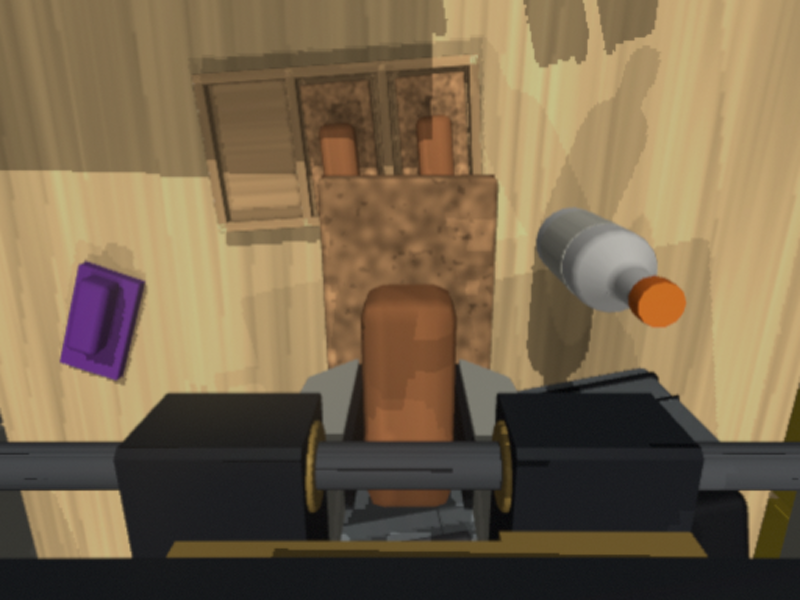

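The empty pocket's inner rim corners are at (207,86), (290,79), (302,219) and (229,223). The tray's outer corners are at (193,78), (481,56) and (220,230). The held block's toe edge runs from (318,178) to (497,176).

Run:
```python
from h import *
import pickle
o=pickle.load(open("w2.pkl","rb"))
def t(px,z): 
    r=ray("wrist",np.array(px)*.64,z,o)[:,:2]; print(z,r.round(1).tolist(),"mean",r.mean(0).round(1)); return r
def ang(d): return np.hypot(*d).round(1),np.degrees(np.arctan2(d[1],d[0])).round(1)
q=t([(193,78),(481,56),(220,230)],18); print(ang(q[1]-q[0]),ang(q[0]-q[2]))
p=t([(207,86),(290,79),(302,219),(229,223)],18); print(ang(p[1]-p[0]),ang(p[2]-p[3]),ang(p[0]-p[3]),ang(p[1]-p[2]))
u=(q[1]-q[0])/np.hypot(*(q[1]-q[0])); v=np.array([-u[1],u[0]])
print("pocket from outer", q[0]+u*41-v*64, q[2]+u*41+v*64)
w=t([(318,178),(497,176)],312.3); print(ang(w[1]-w[0]))
M=R.from_euler("xyz",o["tcp_rot"]).as_matrix(); print("jaw",ang(M[:2,2]))
j=ang(M[:2,2])[1]; print("jaw",j)
```

```text
18 [[378.0, 431.5], [607.4, 452.5], [388.8, 309.1]] mean [458.1 397.7]
(np.float64(230.3), np.float64(5.2)) (np.float64(122.9), np.float64(95.0))
18 [[388.6, 425.8], [455.5, 432.5], [460.5, 320.2], [397.1, 315.4]] mean [425.4 373.5]
(np.float64(67.2), np.float64(5.7)) (np.float64(63.6), np.float64(4.3)) (np.float64(110.7), np.float64(94.4)) (np.float64(112.4), np.float64(92.6))
pocket from outer [424.66880342 371.52239071] [423.78668726 376.59958616]
312.3 [[523.6, 382.1], [578.0, 383.8]] mean [550.8 382.9]
(np.float64(54.4), np.float64(1.8))
jaw (np.float64(1.0), np.float64(1.2))
jaw 1.2
```

Call:
carry_out --pt "-125 43 0 3.3" --pt "-125 43 0 3.3" --pt "-125 43 0 3.3" --pt "-125 43 -40 3.3" --pt "-125 43 -80 3.3" --pt "-125 43 -120 3.3" --pt "-125 43 -160 3.3" --pt "-125 43 -200 3.3" --pt "-125 43 -240 3.3" --pt "-125 43 -250 3.3" --pt "-125 43 -250 3.3" --pt "-125 43 -250 3.3" --pt "-125 43 -250 3.3"

```text
time: 6.03
tool_pos: [428.0, 359.1, 72.4]
tcp_rot: [0.506, 1.566, 0.584]
contact_force: [0.2, 0.4, -1.7]
grip_width: 27.6
```

```bash
python3 w.py 3
```

```text
[428.  359.1  72.4] [29.  89.7 33.5] 6.0333 27.57098974517136
```

View pics/w3.png

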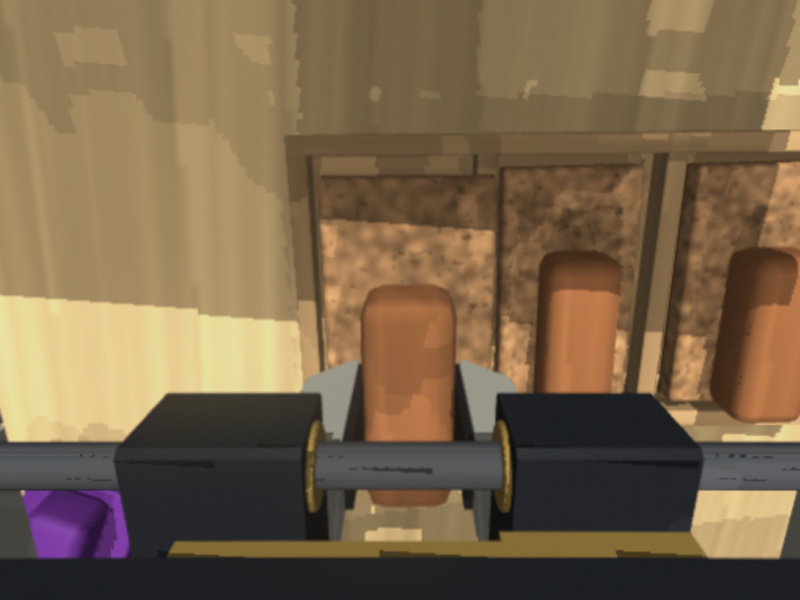

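Just above the pocket, its toe-side inner rim corners are at (309,157) and (475,156), and the outer corner is at (287,137). The block's toe edge runs from (320,178) to (495,178).

Run:
```python
from h import *
import pickle
o=pickle.load(open("w3.pkl","rb"))
def t(px,z): 
    r=ray("wrist",np.array(px)*.64,z,o)[:,:2]; print(z,r.round(1).tolist(),"mean",r.mean(0).round(1)); return r
def ang(d): return np.hypot(*d).round(1),np.degrees(np.arctan2(d[1],d[0])).round(1)
p=t([(309,157),(475,156)],18); print(ang(p[1]-p[0]))
q=t([(287,137),(790,132)],18); print(ang(q[1]-q[0]))
w=t([(320,178),(495,178)],65); print(ang(w[1]-w[0]))
M=R.from_euler("xyz",o["tcp_rot"]).as_matrix(); print(ang(M[:2,2]))
for yw in (4.2,4.7,5.2):
    u=np.array([np.cos(np.radians(yw)),np.sin(np.radians(yw))]);v=np.array([-u[1],u[0]])
    print("pocket", p.mean(0)-56*v, q[0]+41*u-64*v)
b=w.mean(0); a=np.radians(ang(M[:2,2])[1]+90); print("block from toe",b-52*np.array([np.cos(a),np.sin(a)]),"from tcp",o["tool_pos"][:2]+15*np.array([np.cos(a),np.sin(a)]))
```

```text
18 [[385.7, 427.4], [449.7, 432.7]] mean [417.7 430. ]
(np.float64(64.1), np.float64(4.8))
18 [[377.2, 434.1], [568.4, 450.6]] mean [472.8 442.4]
(np.float64(191.9), np.float64(4.9))
65 [[397.2, 424.3], [450.4, 428.4]] mean [423.8 426.4]
(np.float64(53.3), np.float64(4.4))
(np.float64(1.0), np.float64(4.5))
pocket [421.79981473 374.18571701] [422.8037955  373.27867914]
pocket [422.28703217 374.22363407] [423.33285473 373.6787257 ]
pocket [422.77390018 374.26580141] [423.85840279 374.08337388]
block from toe [427.89460358 374.52665719] from tcp [426.85908282 374.01824346]
```

Call:
carry_out --pt "-4 0 0 0.3" --pt "-4 0 0 0.3" --pt "-4 0 -15 0.3" --pt "-4 0 -25 0.3" --pt "-4 0 -33 0.3" --pt "-4 0 -40 0.3" --pt "-4 0 -44 0.3" --pt "-4 0 -47 0.3" --pt "-4 0 -48 0.3" --pt "-4 0 -48 0.3" --pt "-4 0 -48 0.3"

```text
time: 7.0
tool_pos: [424.2, 359.3, 24.7]
tcp_rot: [0.498, 1.565, 0.581]
contact_force: [-0.0, -0.1, -1.2]
grip_width: 27.5
```

Call:
carry_out --pt "0 0 0 0" --pt "0 0 0 0" --pt "0 0 0 0" --pt "0 0 0 0" --hand 44

```text
time: 7.33
tool_pos: [424.4, 359.4, 24.9]
tcp_rot: [0.5, 1.564, 0.583]
contact_force: [0.2, -0.1, -0.0]
grip_width: 43.2
```

Call:
carry_out --pt "0 0 20 0" --pt "0 0 50 0" --pt "0 0 90 0" --pt "0 0 130 0" --pt "0 0 170 0" --pt "0 0 210 0" --pt "0 0 250 0" --pt "0 -40 275 0" --pt "0 -80 275 0" --pt "0 -80 275 0" --pt "0 -80 275 0"

```text
time: 8.25
tool_pos: [424.5, 277.8, 300.9]
tcp_rot: [0.455, 1.563, 0.536]
contact_force: [0.4, -0.1, -0.7]
grip_width: 43.5
```

```bash
python3 w.py 4
```

```text
[424.5 277.8 300.9] [26.1 89.5 30.7] 8.25 43.53330162458767
```

View pics/w4.png

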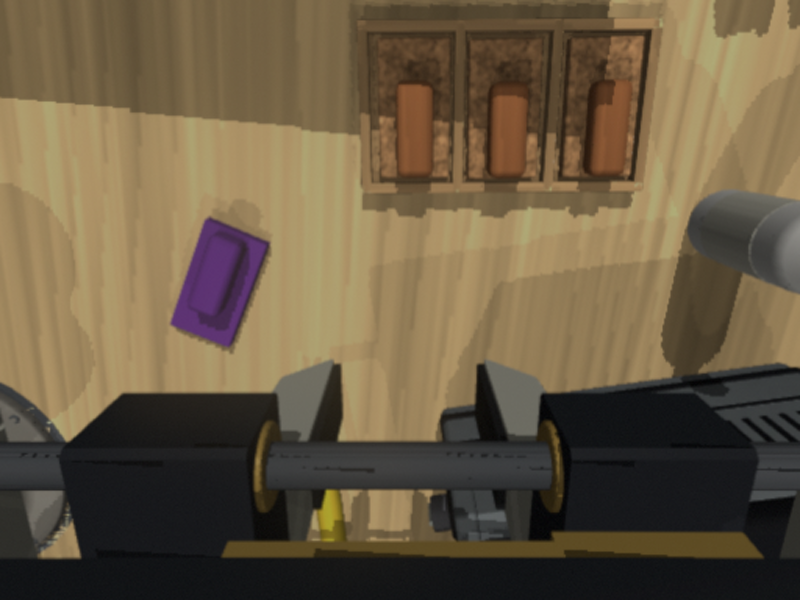

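The block is seated in the pocket, toe up like the other two and level with them. Next I need a closer look at the handle in the earlier wrist picture.

Run:
```python
from h import *
im=np.load("w1.npy"); g=im.mean(2).astype(int)
for r in (150,170,190,210): print(r,list(zip(range(178,224,1),g[r,178:224])))
```

```text
150 [(178, np.int64(164)), (179, np.int64(169)), (180, np.int64(169)), (181, np.int64(165)), (182, np.int64(140)), (183, np.int64(79)), (184, np.int64(50)), (185, np.int64(49)), (186, np.int64(48)), (187, np.int64(50)), (188, np.int64(51)), (189, np.int64(49)), (190, np.int64(48)), (191, np.int64(47)), (192, np.int64(47)), (193, np.int64(71)), (194, np.int64(119)), (195, np.int64(155)), (196, np.int64(157)), (197, np.int64(155)), (198, np.int64(154)), (199, np.int64(153)), (200, np.int64(155)), (201, np.int64(162)), (202, np.int64(167)), (203, np.int64(166)), (204, np.int64(163)), (205, np.int64(162)), (206, np.int64(161)), (207, np.int64(162)), (208, np.int64(164)), (209, np.int64(165)), (210, np.int64(163)), (211, np.int64(161)), (212, np.int64(160)), (213, np.int64(158)), (214, np.int64(153)), (215, np.int64(149)), (216, np.int64(149)), (217, np.int64(152)), (218, np.int64(153)), (219, np.int64(154)), (220, np.int64(152)), (221, np.int64(139)), (222, np.int64(107)), (223, np.int64(103))]
170 [(178, np.int64(164)), (179, np.int64(162)), (180, np.int64(165)), (181, np.int64(169)), (
[... 2224 characters left out ...]
(167)), (192, np.int64(166)), (193, np.int64(167)), (194, np.int64(167)), (195, np.int64(167)), (196, np.int64(166)), (197, np.int64(166)), (198, np.int64(163)), (199, np.int64(164)), (200, np.int64(164)), (201, np.int64(161)), (202, np.int64(143)), (203, np.int64(90)), (204, np.int64(52)), (205, np.int64(47)), (206, np.int64(49)), (207, np.int64(48)), (208, np.int64(49)), (209, np.int64(46)), (210, np.int64(45)), (211, np.int64(45)), (212, np.int64(51)), (213, np.int64(91)), (214, np.int64(141)), (215, np.int64(159)), (216, np.int64(160)), (217, np.int64(160)), (218, np.int64(159)), (219, np.int64(160)), (220, np.int64(160)), (221, np.int64(148)), (222, np.int64(120)), (223, np.int64(116))]
```

Run:
```python
from h import *
import pickle
o=pickle.load(open("w1.pkl","rb"))
r=ray("wrist",[(188.2,150),(195,170),(201.5,190),(208.3,210)],165,o)[:,:2];d=r[0]-r[-1]
print(r.round(1),np.degrees(np.arctan2(d[1],d[0]))-90)
# along-bar mid from inner arm faces, flap edge points for yaw
f=ray("wrist",np.array([(325,73),(432,440)])*.64,170,o)[:,:2]; print(f.mean(0))
a=ray("wrist",np.array([(287,207),(341,370)])*.64,165,o)[:,:2]; print(a,a.mean(0))
o=get_obs();M=R.from_euler("xyz",o["tcp_rot"]).as_matrix(); print(np.degrees(np.arctan2(M[1,2],M[0,2])))
```

```text
[[452.5   2.9]
 [457.2 -16.7]
 [461.8 -37. ]
 [466.9 -58.1]] 13.255271539979944
[506.22197734 -23.36533321]
[[449.88386669  19.50881801]
 [474.86951888 -87.67180671]] [462.37669279 -34.08149435]
4.677782196692178
```

Call:
carry_out --pt "37 -312 -50 8.5" --pt "37 -312 -50 8.5" --pt "37 -312 -50 8.5" --pt "37 -312 -50 8.5" --pt "37 -312 -50 8.5" --pt "37 -312 -50 8.5" --pt "37 -312 -50 8.5" --pt "37 -312 -50 8.5" --pt "37 -312 -50 8.5" --pt "37 -312 -70 8.5" --pt "37 -312 -70 8.5" --hand 34

```text
time: 9.22
tool_pos: [460.3, -32.3, 227.2]
tcp_rot: [1.409, 1.564, 1.639]
contact_force: [-0.4, 0.1, 0.0]
grip_width: 33.9
```

Call:
carry_out --pt "0 0 0 0" --pt "0 0 0 0"

```text
time: 9.38
tool_pos: [460.4, -31.2, 226.9]
tcp_rot: [1.58, 1.563, 1.811]
contact_force: [-0.7, -0.2, 0.1]
grip_width: 34.1
```

Call:
carry_out --pt "1 -3 -35 0" --pt "1 -3 -60 0" --pt "1 -3 -75 0" --pt "1 -3 -81 0" --pt "1 -3 -81 0" --pt "1 -3 -81 0"

```text
time: 9.88
tool_pos: [462.1, -33.9, 146.8]
tcp_rot: [1.419, 1.563, 1.651]
contact_force: [-0.5, 0.8, -0.2]
grip_width: 34.5
```

Call:
carry_out --pt "0 0 0 0" --pt "0 0 0 0" --pt "0 0 0 0" --pt "0 0 0 0" --pt "0 0 0 0" --pt "0 0 0 0" --hand 4

```text
time: 10.38
tool_pos: [460.0, -34.4, 147.3]
tcp_rot: [2.01, 1.563, 2.243]
contact_force: [-9.4, -3.8, 8.8]
grip_width: 8.8
```

Run:
```python
import numpy as np
y=np.radians(13.2)
for n in (9,10):
  pass
for t in np.arange(0.1,1.96,0.1).tolist()+[1.95]:
    d=173*(1-np.cos(t)); print([round(d*np.cos(y)),round(d*np.sin(y)),round(173*np.sin(t)),0],end=",")
```

```text
[1, 0, 17, 0],[3, 1, 34, 0],[8, 2, 51, 0],[13, 3, 67, 0],[21, 5, 83, 0],[29, 7, 98, 0],[40, 9, 111, 0],[51, 12, 124, 0],[64, 15, 136, 0],[77, 18, 146, 0],[92, 22, 154, 0],[107, 25, 161, 0],[123, 29, 167, 0],[140, 33, 170, 0],[157, 37, 173, 0],[173, 41, 173, 0],[190, 45, 172, 0],[207, 48, 168, 0],[223, 52, 164, 0],[231, 54, 161, 0],
```

Call:
carry_out --pt "1 0 17 0" --pt "3 1 34 0" --pt "8 2 51 0" --pt "13 3 67 0" --pt "21 5 83 0" --pt "29 7 98 0" --pt "40 9 111 0" --pt "51 12 124 0" --pt "51 12 124 0"

```text
time: 11.13
tool_pos: [511.1, -22.6, 274.1]
tcp_rot: [2.1, 1.564, 2.332]
contact_force: [-9.3, -1.7, 10.7]
grip_width: 8.8
```

Call:
carry_out --pt "13 3 11 0" --pt "26 6 21 0" --pt "41 10 29 0" --pt "56 13 36 0" --pt "72 17 41 0" --pt "89 21 45 0" --pt "106 25 47 0" --pt "122 29 47 0" --pt "139 33 46 0" --pt "156 36 43 0" --pt "170 39 38 0" --pt "178 41 36 0" --pt "178 41 36 0"

```text
time: 12.22
tool_pos: [683.2, 17.2, 312.5]
tcp_rot: [2.807, 1.551, 3.039]
contact_force: [-30.7, -5.1, 15.8]
grip_width: 9.0
```

Call:
carry_out --pt "-4 -1 0 0" --pt "-4 -1 0 0" --pt "-4 -1 0 0" --pt "-4 -1 0 0" --hand 34

```text
time: 12.55
tool_pos: [679.5, 16.2, 312.2]
tcp_rot: [2.797, 1.551, 3.028]
contact_force: [-0.6, -0.3, -0.6]
grip_width: 30.4
```

Call:
carry_out --pt "0 0 20 0" --pt "0 0 50 0" --pt "0 0 80 0" --pt "0 0 90 0" --pt "-130 -80 95 0" --pt "-130 -80 95 20" --pt "-130 -80 95 40" --pt "-150 -80 95 60" --pt "-200 -80 95 86" --pt "-200 -80 95 86" --pt "-200 -80 95 86" --pt "-200 -80 95 86" --pt "-200 -80 95 86" --pt "-200 -80 95 86" --pt "-200 -80 95 86" --pt "-200 -80 95 86" --pt "-200 -80 95 86" --pt "-200 -80 95 86" --pt "-200 -80 95 86"

```text
time: 14.13
tool_pos: [479.7, -63.8, 407.0]
tcp_rot: [2.794, 1.551, -1.761]
contact_force: [-1.0, 0.3, -0.2]
grip_width: 34.2
```

```bash
python3 w.py 5
```

```text
[479.7 -63.8 407. ] [ 160.1   88.9 -100.9] 14.1333 34.188944344688
```

View pics/w5.png

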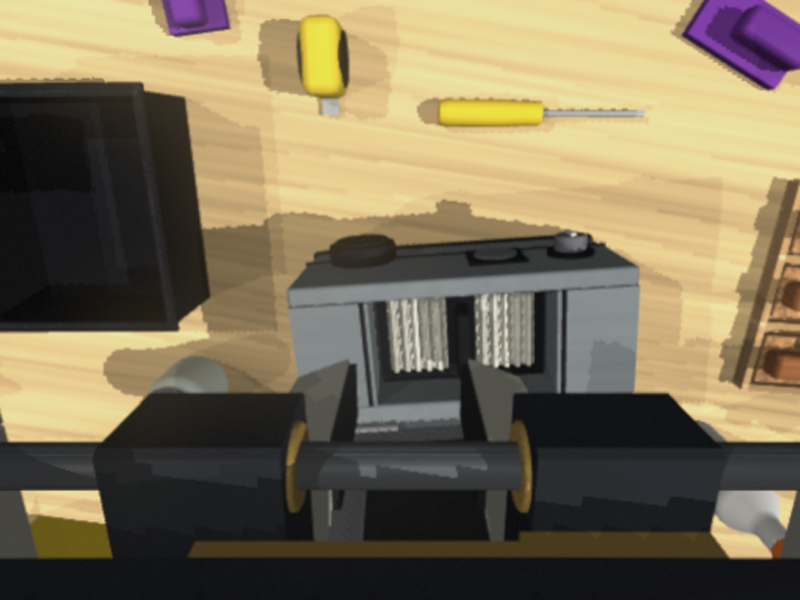

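The flap is open and the chamber shows the pleats, with the dark rib between them at about (463,335). The pit rim edges are at (370,303) and (557,291), and the front top edge runs from (290,293) to (638,272).

Run:
```python
from h import *
import pickle
o=pickle.load(open("w5.pkl","rb"))
def t(px,z): 
    r=ray("wrist",np.array(px)*.64,z,o)[:,:2]; print(z,r.round(1).tolist(),"mean",r.mean(0).round(1)); return r
t([(290,291),(638,272)],160); t([(360,303),(557,291)],160)
t([(388,301),(535,293),(535,365),(393,372)],123); t([(463,305),(463,368)],157)
M=R.from_euler("xyz",o["tcp_rot"]).as_matrix(); print(np.degrees(np.arctan2(M[1,2],M[0,2])),M[:,0])
y=np.radians(13.2);e=np.array([np.cos(y),np.sin(y)])
C=np.array([461.5,-34])+105*e; n=np.array([-e[1],e[0]])
print("pred C",C)
P=[[*(C+a*e+b*n),z] for a,b,z in [(-30,-6,157),(-30,6,157),(30,6,157),(30,-6,157),(-46,-76,160),(-46,76,160),(46,76,160),(46,-76,160)]]
q=proj("wrist",P,o)/.64; print(q.round())
im=np.load("w5.npy"); c=im[160:270,170:430].copy(); c=cv2.resize(c[:,:,::-1],None,fx=3,fy=3,interpolation=cv2.INTER_CUBIC); c=cv2.convertScaleAbs(c,alpha=2,beta=15)
for p in q: cv2.circle(c,tuple(int(v) for v in ((p*.64-[170,160])*3)),3,(0,0,255),-1)
cv2.imwrite("pics/w5c.png",c)
```

```text
160 [[536.1, -155.5], [476.5, 112.0]] mean [506.3 -21.7]
160 [[537.0, -98.9], [501.7, 53.8]] mean [519.4 -22.5]
123 [[543.7, -77.3], [515.8, 47.2], [582.1, 62.6], [610.1, -62.9]] mean [562.9  -7.6]
157 [[526.2, -16.8], [580.7, -6.4]] mean [553.4 -11.6]
99.0415465442163 [-0.00365357 -0.01897486 -0.99981329]
pred C [563.7257848  -10.02315864]
[[454. 315.]
 [468. 314.]
 [471. 381.]
 [457. 382.]
 [366. 303.]
 [557. 291.]
 [556. 395.]
 [376. 405.]]
```

View pics/w5c.png

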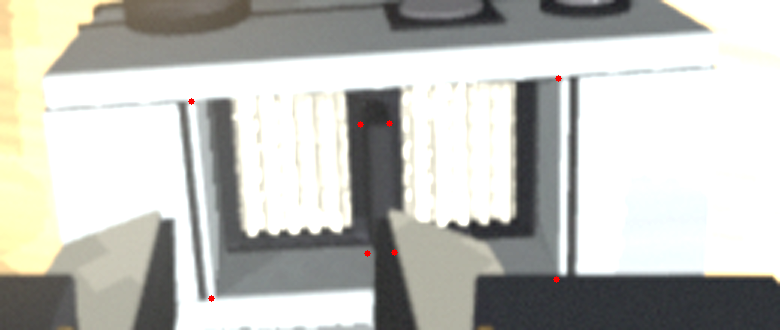

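Call:
carry_out --pt "84 55 0 4.2" --pt "84 55 0 4.2" --pt "84 55 0 4.2" --pt "84 55 -40 4.2" --pt "84 55 -80 4.2" --pt "84 55 -120 4.2" --pt "84 55 -160 4.2" --pt "84 55 -200 4.2" --pt "84 55 -215 4.2" --pt "84 55 -215 4.2" --pt "84 55 -215 4.2" --pt "84 55 -215 4.2"

```text
time: 15.18
tool_pos: [564.9, -9.0, 193.8]
tcp_rot: [2.954, 1.551, -1.529]
contact_force: [-0.1, -0.7, 0.6]
grip_width: 33.7
```

```bash
python3 w.py 6
python3 - <<'E'
from h import *
o=get_obs();M=R.from_euler("xyz",o["tcp_rot"]).as_matrix(); print(np.degrees(np.arctan2(M[1,2],M[0,2])),M[:,0])
E
```

```text
[564.9  -9.  193.8] [169.3  88.9 -87.6] 15.1833 33.68724676588274
103.16627963493563 [ 0.00152118 -0.01977554 -0.99980329]
```

View pics/w6.png

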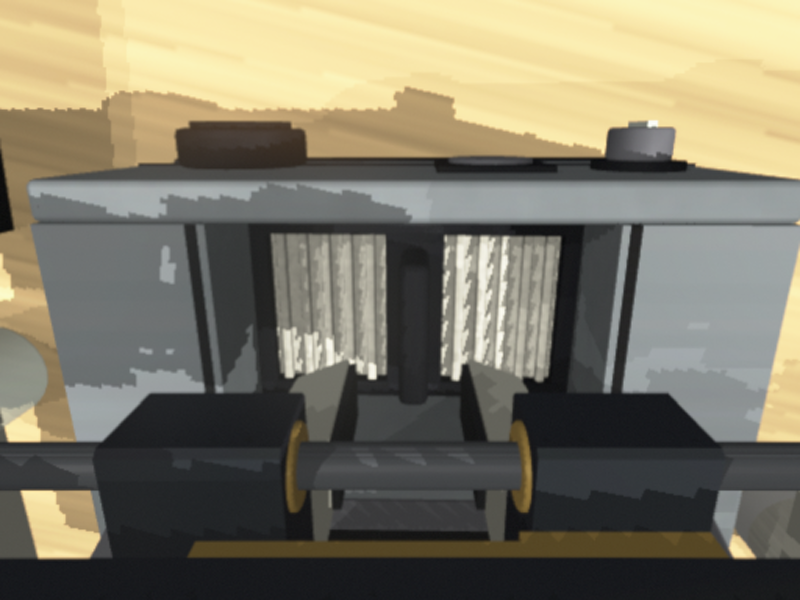

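The rib, at column 414 and rows 250 to 400, lies between the fingers and is aligned with them. Descend and grip.

Call:
carry_out --pt "-1 0 -30 0" --pt "-1 0 -50 0" --pt "-1 0 -60 0" --pt "-1 0 -65 0" --pt "-1 0 -66 0" --pt "-1 0 -66 0"

```text
time: 15.73
tool_pos: [564.7, -9.0, 129.2]
tcp_rot: [3.081, 1.55, -1.401]
contact_force: [-0.2, -0.8, 0.2]
grip_width: 34.2
```

Call:
carry_out --pt "0 0 0 0" --pt "0 0 0 0" --pt "0 0 0 0" --pt "0 0 0 0" --pt "0 0 0 0" --pt "0 0 0 0" --hand 4

```text
time: 16.23
tool_pos: [565.1, -8.9, 129.9]
tcp_rot: [-3.14, 1.551, -1.34]
contact_force: [-0.9, 0.5, 3.8]
grip_width: 11.8
```

Call:
carry_out --pt "0 0 8 0" --pt "0 0 18 0" --pt "0 0 30 0" --pt "0 0 42 0" --pt "0 0 54 0" --pt "0 0 66 0" --pt "0 0 78 0" --pt "0 0 90 0" --pt "0 0 102 0" --pt "0 0 114 0" --pt "0 0 126 0" --pt "0 0 138 0" --pt "0 0 150 0" --pt "0 0 150 0" --pt "0 0 150 0"

```text
time: 17.48
tool_pos: [565.1, -9.0, 280.4]
tcp_rot: [-3.1, 1.55, -1.3]
contact_force: [0.6, -0.7, -3.1]
grip_width: 11.7
```

Run:
```python
from h import *
import pickle
o=pickle.load(open("w5.pkl","rb"))
r=ray("wrist",np.array([(143,85),(178,330),(186,97),(207,297)])*.64,95,o); print(r.round()); 
r=ray("wrist",np.array([(186,97),(207,297)])*.64,0,o); print(r.round())
q=np.array([[604,-263],[637,-458],[428,-488],[395,-297]]);print(q.mean(0))
```

```text
[[ 400. -306.   95.]
 [ 614. -271.   95.]
 [ 403. -270.   95.]
 [ 576. -245.   95.]]
[[ 404. -310.    0.]
 [ 612. -279.    0.]]
[ 516.  -376.5]
```

Call:
carry_out --pt "-2 -12 0 0" --pt "-5 -36 0 0" --pt "-8 -62 0 0" --pt "-11 -88 0 0" --pt "-14 -114 0 0" --pt "-18 -140 0 0" --pt "-21 -166 0 0" --pt "-24 -192 0 0" --pt "-28 -218 0 0" --pt "-31 -244 0 0" --pt "-34 -270 0 0" --pt "-37 -296 0 0" --pt "-40 -322 -10 0" --pt "-43 -344 -20 0" --pt "-45 -360 -30 0" --pt "-46 -367 -35 0" --pt "-46 -368 -35 0" --pt "-46 -368 -35 0" --pt "-46 -368 -35 0" --pt "-46 -368 -35 0"

```text
time: 19.15
tool_pos: [519.8, -375.9, 246.4]
tcp_rot: [-3.056, 1.549, -1.255]
contact_force: [0.4, 0.1, -2.5]
grip_width: 11.5
```

Call:
carry_out --pt "0 0 0 0" --pt "0 0 0 0" --pt "0 0 0 0" --pt "0 0 0 0" --pt "0 0 0 0" --pt "0 0 0 0" --pt "0 0 0 0" --pt "0 0 0 0"

```text
time: 19.82
tool_pos: [519.7, -376.0, 246.3]
tcp_rot: [-3.058, 1.549, -1.256]
contact_force: [0.6, -0.8, -2.4]
grip_width: 11.5
```

Run:
```python
from h import *
im=[cv2.resize(capture(n)[:,:,::-1],(512,384))[30:300] for n in ("top","scene")]
a=np.vstack([i for i in im]); cv2.imwrite("pics/fin.png",a); o=get_obs(); print(o["tool_pos"],o["grip_width"],o["dq"].round(4),o["contact_force"])
```

```text
[ 519.75900998 -375.97879438  246.3566842 ] 11.51170140924566 [-0.0002  0.0008 -0.0005  0.0016  0.0008  0.0013] [-1.28258235 -0.6751537  -2.98068563]
```

View pics/fin.png

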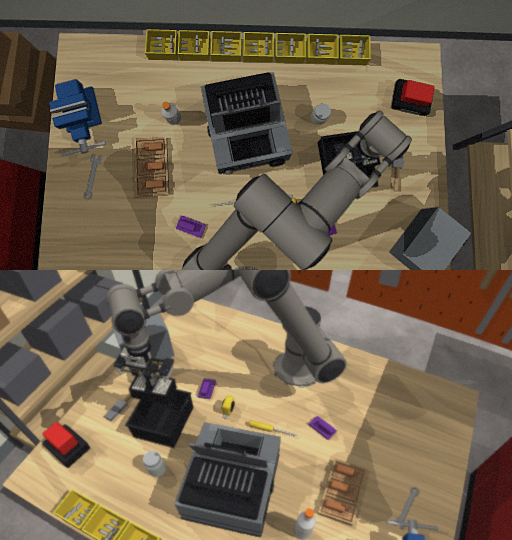

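The final views show the flap standing open, three blocks aligned in the tray, and the cassette held over the tub (top view about (360,155)). The bystanders are in place, so I'm handing in.

```bash
python3 -c "
from plant import *
print(close_job())"
```

```text
the job is handed in; nothing more can be done
None
```

I laid the block in the empty pocket, swung the flap open to its stop, and lifted the cassette out by its rib. I handed in at about 20 s of the 69 s, with the cassette held over the tub; the hand-in reports no verdict.

- **Block:** after I let go, the wrist picture showed it flat in the pocket, toe the same way as the other two. My pocket and block estimates agreed to a few millimetres. I did not re-measure its position after release.
- **Flap:** the handle moved about as far as the full 1.9 rad swing would take it and met the stop with about 30 N. The final pictures show it standing open; I took no angle from them.
- **Cassette:**
  - The gripper holds the rib at 11.5 mm opening with about 2.5–3 N of load, and the arm is still.
  - The tool is at (520, -376) mm. My two tub-centre estimates were (516, -376) and (521, -377); a rough reading from the scene camera gave (524, -358), which I discounted because one of its corners looked wrong.
  - From the tool height, the underside is at about 190 mm, well above the 95 mm rim.
  - The tool is tilted about 1°, which is the only tilt I could check.
- **Bystanders:** all those visible looked unmoved in the final pictures. The arm hid part of the top view, and I did not measure them.

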